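Spin-check three cup anemometers and case the worn one

TASK

One of the three cup anemometers on the bench has a worn, dragging bearing: first give each of the three a light flick round by a cup and see whether it runs on freely or stops short. Then press the orange button so that the blue return case springs open, and lower the dragging one gently, upright, into the round pocket in the case. Leave the other two standing where they are, the case open, and do not disturb the oil bottle, the screwdriver or the brass weight.

Things in the scene. Friction and masses are not known exactly. Their poses are not given: they have to be found in the camera images.
- cap_p (a point): Middle of the grey finger cap of cup anemometer P, on its axis, 100 mm above the foot's underside; z up the axis. The cap, on top of the rotor, is 28 mm wide, from 88 to 116 mm up (straight-sided to 112); gripping it lifts the whole anemometer. P, Q and R look alike: loose, 0.3 to 0.42 kg, 116 mm tall. Exactly one has a dragging bearing; it may be any of them
- cap_q (a point): The same point on anemometer Q. Each anemometer, from the bottom: dark round foot flange 64 mm wide and 8 mm thick, aluminium housing 42 mm wide up to 50 mm, narrowing to a 25 mm neck at 62 to 70 mm, then the rotor (turns about the upright axis): hub 26 mm wide from 72 to 88 mm, the finger cap on it
- cap_r (a point): The same point on anemometer R. Each rotor: three 5 mm thick level arms at 80 mm up, 120 degrees apart, each ending in a 34 mm half-ball cup (63 to 97 mm up), its mouth facing along the circle; cup centres 46 mm from the axis, rotor 126 mm across. One cup is red, two are white
- anem_p: Foot of anemometer P: origin at the centre of the flange's underside, z up
- anem_q: The same for anemometer Q
- anem_r: The same for anemometer R
- red_p (a point): Where the red cup of anemometer P is: the centre of the cup, 46 mm from the axis, 80 mm above the foot's underside; its white cups are at plus and minus 120 degrees round the axis
- red_q (a point): The same point on anemometer Q
- red_r (a point): The same point on anemometer R
- cups_p (a joint): Turn of P's rotor in its housing, rad, anticlockwise from above positive, starts within 0.3 of zero, no stop, counts on over full turns. A cup yields to under 1 N. A sound rotor, pushed by a cup at 0.1 m/s or more, runs on for 5 s or more and over a full turn; a dragging one stops almost where the finger leaves it
- cups_q (a joint): The same for anemometer Q
- cups_r (a joint): The same for anemometer R
- case: Dark blue clamshell return case fixed on the bench, 164 x 164 mm, lower half 75 mm high, shut height 129 mm. Origin under its centre, z up; the lid is hinged along its +y side and the black catch housing with the button juts 62 mm from the middle of its -y side
- case_in (a point): Centre of the floor of the round pocket in the case, 5 mm above the bench; axes as the case. The pocket is 80 mm wide and 8 mm deep with bevelled rim, in a grey insert. The inner walls of the case are 77 mm from this axis, their rim 75 mm above the bench. Hidden until the lid is open
- button_top (a point): Top centre of the orange release button, 28 mm across, on the catch housing 120 mm from the middle of the case towards its -y side, 94 mm above the bench. Pressed straight down: starts to yield at 1.5 N, 5 N at its full 6 mm travel; the catch lets go at about 4 mm
- button (a joint): Press of the button, m, 0 to 0.006; springs back
- lid (a joint): Opening of the case lid, rad: 0 shut, 2.0 open at its stop, leaning back outside the +y side, its edge about 225 mm above the bench. Once the catch lets go a spring opens it within about 2 s and holds it there; it cannot be lifted while caught
- oil_center (a point): Small white oil bottle with red cap, 28 mm wide, 75 mm tall, loose bystander; this point is its middle
- screwdriver_mid (a point): Screwdriver, 160 mm long, lying, loose bystander; this point is near its middle
- weight_mid (a point): Brass weight, 38 mm wide, 41 mm tall, loose bystander; this point is its middle

How it is judged (in metres and radians):
On the way, in this order (a step that is already met when the one before it is completed fails the run):
1. all three rotors have been flicked: the two sound ones have run on (past 3.5 rad either way), the dragging one was pushed round at least 20 mm at its cup, its foot staying in place ((((value of joint cups_q above 3.5 rad or value of joint cups_q below -3.5 rad) and (value of joint cups_r above 3.5 rad or value of joint cups_r below -3.5 rad) and not (value of joint cups_p above 3.5 rad or value of joint cups_p below -3.5 rad) and distance of red_p from where it was at the start of the episode above 0.02 m and distance of cap_p from where it was at the start of the episode below 0.02 m) or ((value of joint cups_p above 3.5 rad or value of joint cups_p below -3.5 rad) and (value of joint cups_r above 3.5 rad or value of joint cups_r below -3.5 rad) and not (value of joint cups_q above 3.5 rad or value of joint cups_q below -3.5 rad) and distance of red_q from where it was at the start of the episode above 0.02 m and distance of cap_q from where it was at the start of the episode below 0.02 m) or ((value of joint cups_p above 3.5 rad or value of joint cups_p below -3.5 rad) and (value of joint cups_q above 3.5 rad or value of joint cups_q below -3.5 rad) and not (value of joint cups_r above 3.5 rad or value of joint cups_r below -3.5 rad) and distance of red_r from where it was at the start of the episode above 0.02 m and distance of cap_r from where it was at the start of the episode below 0.02 m))), for 0.05 s.
2. the button has been pressed and the lid has sprung open to its stop (value of joint lid above 1.85 rad), for 0.2 s.
At the end, for the whole second after the job is handed in: the dragging anemometer (rotor not run on past 3.5 rad; both others have) stands upright within 3.5 degrees on the pocket floor, axis within 12 mm of its middle; the lid is open at its stop; the other two stand upright within 30 mm of their starts, bystanders within 25 mm (value of joint lid above 1.85 rad and ((not (value of joint cups_p above 3.5 rad or value of joint cups_p below -3.5 rad) and horizontal distance between cap_p and case_in below 0.012 m and z of cap_p in the frame of case_in below 0.104 m and angle between cap_p's own z axis and vertical below 0.06 rad and (value of joint cups_q above 3.5 rad or value of joint cups_q below -3.5 rad) and distance of each of cap_q, cap_r from where it was at the start of the episode below 0.03 m and angle between each of cap_q, cap_r's own z axis and vertical below 0.1 rad and (value of joint cups_r above 3.5 rad or value of joint cups_r below -3.5 rad)) or (not (value of joint cups_q above 3.5 rad or value of joint cups_q below -3.5 rad) and horizontal distance between cap_q and case_in below 0.012 m and z of cap_q in the frame of case_in below 0.104 m and angle between cap_q's own z axis and vertical below 0.06 rad and (value of joint cups_p above 3.5 rad or value of joint cups_p below -3.5 rad) and distance of each of cap_p, cap_r from where it was at the start of the episode below 0.03 m and angle between each of cap_p, cap_r's own z axis and vertical below 0.1 rad and (value of joint cups_r above 3.5 rad or value of joint cups_r below -3.5 rad)) or (not (value of joint cups_r above 3.5 rad or value of joint cups_r below -3.5 rad) and horizontal distance between cap_r and case_in below 0.012 m and z of cap_r in the frame of case_in below 0.104 m and angle between cap_r's own z axis and vertical below 0.06 rad and (value of joint cups_p above 3.5 rad or value of joint cups_p below -3.5 rad) and distance of each of cap_p, cap_q from where it was at the start of the episode below 0.03 m and angle between each of cap_p, cap_q's own z axis and vertical below 0.1 rad and (value of joint cups_q above 3.5 rad or value of joint cups_q below -3.5 rad)))); the robot touches nothing.
It fails at once if the case is struck hard (over 60 N) (contact force between case and anything else above 60 N).
It fails at once if an anemometer is dropped into the case: it moves faster than 0.5 m/s inside it ((horizontal distance between cap_p and case_in below 0.06 m and z of cap_p in the frame of case_in below 0.15 m and linear speed of anem_p above 0.5 m/s) or (horizontal distance between cap_q and case_in below 0.06 m and z of cap_q in the frame of case_in below 0.15 m and linear speed of anem_q above 0.5 m/s) or (horizontal distance between cap_r and case_in below 0.06 m and z of cap_r in the frame of case_in below 0.15 m and linear speed of anem_r above 0.5 m/s)).
It fails at once if a bystander is moved more than 25 mm (distance of any of oil_center, screwdriver_mid, weight_mid from where it was at the start of the episode above 0.025 m).
It also fails if it takes over 72 s, if anything falls off the work surface, if the arm or the gripper's body presses on something with over 40 N, if the wrist force passes 120 N, or if a joint passes its speed limit or range.

ROBOT

A 7-joint arm with a two-finger parallel gripper is mounted at the origin on the work surface. World frame = base frame: x ahead of the robot, y to its left, z up, the work surface at z = 0. Lengths are in m, angles in degrees, forces in N, time in s.
With the tool pointing down it reaches from about 0.4 to 0.925 m from the base axis. Payload 4.1 kg.
Tool frame: the origin (TCP) lies midway between the tips of the shut fingers; the grasp point (between the pads) lies 19 mm behind it; z points along the fingers, y is the direction in which the jaws open and shut (so a half turn about z gives the same grasp; the last joint's range is limited). The gripper opens to 85 mm and grips with 20 to 120 N. Pads are 22 mm wide; open, the fingers measure 114 mm over their backs; the gripper's body (76 mm by 85 mm) begins 54 mm behind the grasp point. The pads swing forward as they close: fully open they stand 13 mm farther back than shut.
Start: joints at [-72.193, 22.827, 2.584, 88.041, -1.071, 69.15, -2.905], TCP at [0.259, 0.596, 0.231] pointing down, gripper open.
Joint ranges: [-161.44, 161.44], [-28.35, 127.94], [-78.24, 83.42], [0, 140.83], [-78.03, 258.03], [13.02, 114.36], [-168.23, 168.23]. Speed limits (degrees/s): [147.25, 147.25, 180, 180, 180, 180, 180].

INTERFACE

Orientations are given as [roll, pitch, yaw] about the fixed x, y, z axes, in that order (R = Rz(yaw) Ry(pitch) Rx(roll)).
In Python, from workcell import arm, viewer, sign_off gives the robot as it stands. The module is installed in compiled form; this text tells all that it offers.
- The arm moves only by the shell command python3 -m jog 'ROWS' [OPENING] [FORCE]. ROWS is JSON, a list of rows, each an object with "dp": the shift along the tool's x, y, z each as a share of 20 cm, from -1 to 1, a list of three; "yaw": the turn about the tool's z as a share of 30 degrees, from -1 to 1. A call has 1 to 20 rows; each row shifts and turns the commanded pose from where the row before left it, along the tool's axes as they then stand; what a row does not reach is not made up. A row lasts 1/12 s, in which the tool goes at most 41.7 mm and 7.16 degrees, less where a joint would pass 70% of its speed; a pose out of reach is approached as far as the arm can. A call with a number of a shift or a turn outside -1 to 1 is refused whole. A call with a gripper value outside its range is refused whole. OPENING is the closure, from -1 (fully open) to 1 (shut), set as the call begins (- or left out, the last holds). The fingers move at their own pace and stop on an object; FORCE is the grip in N (left out, the last holds). Time passes only in rows, so rows that do not move let the fingers close. It gives the time, the measured TCP pose, the force and the opening at its end, in the units of the state.
- arm.read_state(): the state, without advancing time (a new reading comes with each control period).
- viewer.read_camera(name): name is "scene" or "top" or "wrist"; returns a dict with "img" (480x640x3 uint8, red, green, blue), "fx", "fy", "cx", "cy" (pixels), "dist" ([k1, k2, p1, p2, k3] as OpenCV has them; the pictures are not rectified), "rvec" (rotation vector, rad) and "tvec" (3), from world to camera coordinates, as OpenCV has them. Camera axes: x right, y down, z forward; pixel columns grow to the right and rows downward; lengths in m; the calibration is good to about 2 mm. A picture is of the moment at which its call begins. There is no depth.
- sign_off(): hands the job in, once; it reports no verdict.
Trained networks look in the newest picture that a camera, given by its name, has taken for a name from the list of things; names that differ only in an ending like _2 or _b are one class to them, and where a whole thing is asked for, a point or a joint stands for the part that bears it (a point fixed in the world has none). Each returns a list of dicts, best first, with "confidence" (0 to 1); they miss things now and then, are a little off and sometimes report something else, mostly with a low value. They report only what shows in the picture. A call takes as long as a camera call.
- viewer.boxes_of(thing, camera): "location" ([column, row] in pixels, amid what is visible of it).
- viewer.landmark_of(thing, camera): "location" ([column, row] in pixels: a listed point, or the origin of a listed thing).
The state is a dict: "t": time; "joint_positions": joint angles; "dq": joint speeds; "effort": joint torques, N m; "tool_pos": TCP position; "tcp_rot": TCP orientation; "contact_force": force on the tool from outside, world axes, zero at the start; "torque": the same for the moment, N m; "grip_width": finger opening in m.
Only numpy, scipy, OpenCV 4.12 (cv2) and the standard library are available. Lean on these libraries where they do the work, as an engineer would, in place of code of your own. Each camera call takes 0.05 s, during which the arm holds its last target. There are 200 camera calls.

## Working session

There is one attempt and no reset: what is moved stays moved. The work goes in short steps, Python scripts to look and compute and a shell command to move; the robot and the scene stay as the last step left them, time stands still between calls to the robot, and variables do not carry over. Pictures are saved under pics/ and viewed, about 8 in all and at most 12, crops included, and the job is handed in when it is done.

```bash
mkdir -p pics; python3 - <<'E'
from workcell import arm, viewer
import cv2
print(arm.read_state())
for c in ("scene","top"):
    d=viewer.read_camera(c); cv2.imwrite(f"pics/{c}0.png",d["img"][...,::-1]); print({k:v for k,v in d.items() if k!="img"})
    for n in ["cap_p","cap_q","cap_r","red_p","red_q","red_r","button_top","case","oil_center","screwdriver_mid","weight_mid"]:
        print(c,n,[(r["location"],round(r["confidence"],2)) for r in viewer.landmark_of(n,c)][:4])
print(arm.read_state()["t"])
E
```

```text
{'t': 0.0, 'joint_positions': array([-72.19324478,  22.87095602,   2.57782636,  88.11285765,
        -1.07329915,  69.14902115,  -2.90546695]), 'dq': array([ 0.1419887 ,  0.05921599,  0.04530246, -0.04829634,  0.02237842,
       -0.01072914, -0.05188953]), 'effort': array([-4.66538927e-05, -4.75119424e+01,  1.36507541e+00, -2.54219949e+01,
        1.16883317e-02,  9.31286282e-03,  1.63686451e-05]), 'tool_pos': array([0.25866884, 0.59564043, 0.23028367]), 'tcp_rot': array([-1.79891391e+02,  4.84062830e-03,  1.56528407e+02]), 'contact_force': array([0.3467153 , 0.46843017, 0.53055192]), 'torque': array([-0.00487833,  0.02435905,  0.01856824]), 'grip_width': 0.08542170714890335}
{'fx': 609.6808451227256, 'fy': 609.6808451227256, 'cx': 323.79309334979916, 'cy': 250.95782437218122, 'dist': array([-0.05643109,  0.        ,  0.        ,  0.        ,  0.        ]), 'rvec': array([ 1.51418943,  2.28594004, -0.69088852]), 'tvec': array([ 0.18692036, -0.40446929,  1.77229237])}
scene cap_p [([331.9, 230.0], 0.8), ([258.1, 210.2], 0.8), ([188.3, 173.6], 0.57)]
scene cap_q [([331.9, 230.0], 0.8),
[... 1075 characters left out ...]
408.9, 268.0], 0.63)]
top cap_r [([309.5, 271.2], 0.91), ([521.5, 289.4], 0.69), ([408.9, 268.0], 0.63)]
top red_p [([537.6, 303.7], 0.72), ([303.1, 299.3], 0.56), ([312.9, 277.6], 0.55), ([312.3, 276.2], 0.26)]
top red_q [([537.6, 303.7], 0.72), ([303.1, 299.3], 0.56), ([312.9, 277.6], 0.55), ([312.3, 276.2], 0.26)]
top red_r [([537.6, 303.7], 0.72), ([303.1, 299.3], 0.56), ([312.9, 277.6], 0.55), ([312.3, 276.2], 0.26)]
top button_top [([224.9, 279.9], 0.65), ([407.7, 266.2], 0.43)]
top case [([178.2, 282.4], 0.73), ([305.2, 299.0], 0.53)]
top oil_center [([246.6, 191.0], 0.68), ([367.5, 190.8], 0.26)]
top screwdriver_mid [([364.2, 191.8], 0.73)]
top weight_mid [([441.2, 199.2], 0.64)]
1.2
```

View both.

View pics/scene0.png

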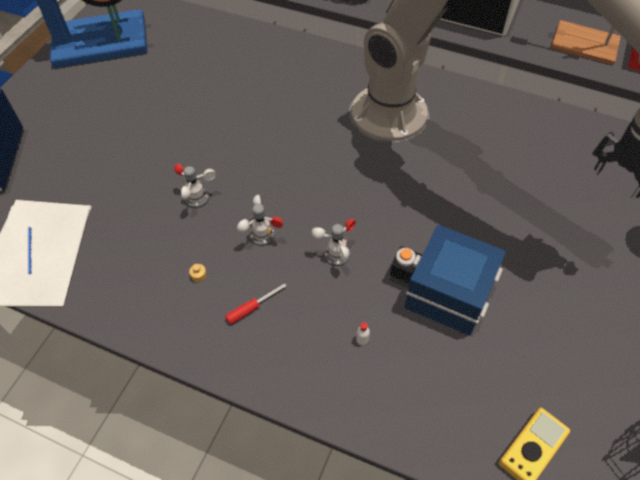

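View pics/top0.png

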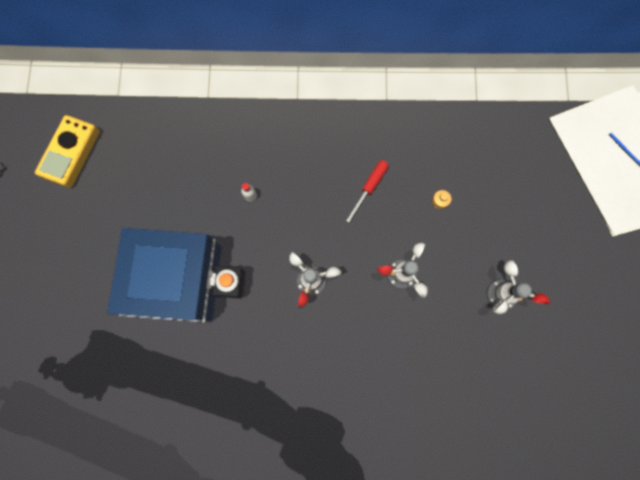

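```bash
cat > h.py <<'E'
import numpy as np, cv2
def ray(d,px):
    K=np.array([[d["fx"],0,d["cx"]],[0,d["fy"],d["cy"]],[0,0,1]])
    u=cv2.undistortPoints(np.array([[px]],float),K,d["dist"])[0,0]
    R=cv2.Rodrigues(d["rvec"])[0]; o=-R.T@d["tvec"]; return o,R.T@np.array([u[0],u[1],1])
def at(d,px,z):
    o,v=ray(d,px); return (o+v*(z-o[2])/v[2]).round(4)
def proj(d,P):
    K=np.array([[d["fx"],0,d["cx"]],[0,d["fy"],d["cy"]],[0,0,1]])
    return cv2.projectPoints(np.array(P,float).reshape(-1,3),d["rvec"],d["tvec"],K,d["dist"])[0][:,0].round(1)
E
python3 - <<'E'
from h import *
from workcell import viewer
D={"scene":viewer.read_camera("scene"),"top":viewer.read_camera("top")}
for c,l,z in [("scene",[(331.9,230),(258.1,210.2),(188.3,173.6)],.1),("top",[(309.5,271.2),(521.5,289.4),(408.9,268)],.1),
 ("scene",[(349.3,222.8),(179.9,171.4),(274.7,221)],.08),("top",[(537.6,303.7),(303.1,299.3),(312.9,277.6)],.08),
 ("scene",[(408.8,254.7)],.094),("top",[(224.9,279.9)],.094),("scene",[(448,297.9)],0),("top",[(178.2,282.4)],0),
 ("top",[(246.6,191)],.0375),("top",[(364.2,191.8)],.012),("top",[(441.2,199.2)],.02)]:
  for p in l: print(c,p,at(D[c],p,z))
E
```

```text
scene (331.9, 230) [0.5178 0.0384 0.1   ]
scene (258.1, 210.2) [ 0.5326 -0.146   0.1   ]
scene (188.3, 173.6) [ 0.4974 -0.3585  0.1   ]
top (309.5, 271.2) [0.5238 0.0497 0.1   ]
top (521.5, 289.4) [ 0.4961 -0.3588  0.1   ]
top (408.9, 268) [ 0.5335 -0.1444  0.1   ]
scene (349.3, 222.8) [0.4691 0.0632 0.08  ]
scene (179.9, 171.4) [ 0.4857 -0.3944  0.08  ]
scene (274.7, 221) [ 0.5334 -0.1034  0.08  ]
top (537.6, 303.7) [ 0.4708 -0.3963  0.08  ]
top (303.1, 299.3) [0.4704 0.0617 0.08  ]
top (312.9, 277.6) [0.5137 0.0432 0.08  ]
scene (408.8, 254.7) [0.5095 0.2247 0.094 ]
top (224.9, 279.9) [0.5048 0.2152 0.094 ]
scene (448, 297.9) [0.5268 0.3389 0.    ]
top (178.2, 282.4) [0.5077 0.3358 0.    ]
top (246.6, 191) [0.7045 0.1919 0.0375]
top (364.2, 191.8) [ 0.7149 -0.0656  0.012 ]
top (441.2, 199.2) [ 0.698  -0.2336  0.02  ]
```

```bash
cat >> h.py <<'E'
def circ(c,r,z): 
    a=np.linspace(0,2*np.pi,40); return np.c_[c[0]+r*np.cos(a),c[1]+r*np.sin(a),np.full(40,z)]
def draw(d,im,c,r,z,col,s,x0,y0):
    p=((proj(d,circ(c,r,z))-[x0,y0])*s).astype(int); cv2.polylines(im,[p],True,col,1)
def blob(img,kind,roi=None):
    h=cv2.cvtColor(img,cv2.COLOR_RGB2HSV).astype(int); H,S,V=h[...,0],h[...,1],h[...,2]
    m=((H<5)|(H>174))&(S>150)&(V>90) if kind=="red" else (H>=6)&(H<16)&(S>150)&(V>150)
    n,l,st,ce=cv2.connectedComponentsWithStats(m.astype(np.uint8)); return [(ce[i].round(1),st[i,4]) for i in range(1,n) if st[i,4]>15]
E
python3 - <<'E'
from h import *
from workcell import viewer
D={"scene":viewer.read_camera("scene"),"top":viewer.read_camera("top")}
for c in D:
  for k,z in(("red",.08),("orange",.094)):
    for b,a in blob(D[c]["img"],k): print(c,k,b,a,at(D[c],b,z))
print(at(D["scene"],(338,230),.1),at(D["top"],(311,275),.1))
rows=[]
for c,cs in (("scene",[(338,235),(260,218),(193,180)]),("top",[(312,280),(408,270),(515,292)])):
  ims=[]
  for (px,q) in zip(cs,[(.5205,.047),(.533,-.145),(.497,-.359)]):
    x0,y0=px[0]-33,px[1]-33; im=cv2.resize(D[c]["img"][y0:y0+66,x0:x0+66,::-1],None,fx=4,fy=4,interpolation=cv2.INTER_CUBIC)
    draw(D[c],im,q,14,.112,(0,255,0),4,x0,y0); draw(D[c],im,q,32,.004,(255,255,0),4,x0,y0); ims.append(im)
  rows.append(np.hstack(ims))
cv2.imwrite("pics/crop1.png",np.vstack(rows))
E
```

```text
scene red [634.4  60.1] 167 [-0.4204  0.6253  0.08  ]
scene red [178.2 168.4] 63 [ 0.4786 -0.4036  0.08  ]
scene red [276.6 221.7] 89 [ 0.5335 -0.0983  0.08  ]
scene red [349.9 224.1] 80 [0.4721 0.0659 0.08  ]
scene red [241.6 311. ] 370 [ 0.7805 -0.065   0.08  ]
scene red [363.4 325.9] 36 [0.7109 0.1921 0.08  ]
scene orange [405.6 254.2] 78 [0.5111 0.2176 0.094 ]
top red [375.5 176.3] 355 [ 0.7276 -0.0829  0.08  ]
top red [245.4 186.1] 34 [0.7018 0.1873 0.08  ]
top red [384.7 269.7] 102 [ 0.532 -0.1    0.08 ]
top red [302.8 299. ] 94 [0.471  0.0623 0.08  ]
top red [540.7 298.5] 122 [ 0.481  -0.4031  0.08  ]
top orange [225.8 279. ] 92 [0.5066 0.2135 0.094 ]
[0.5123 0.0515 0.1   ] [0.5164 0.0466 0.1   ]
```

View pics/crop1.png

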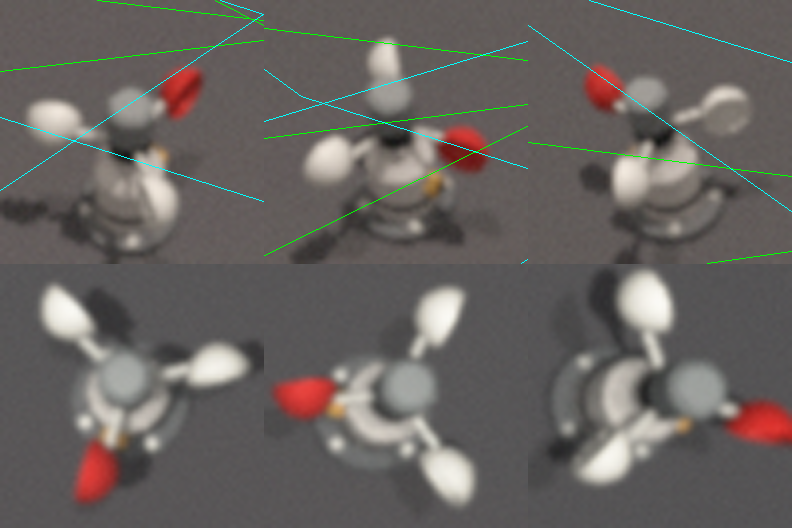

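```bash
python3 - <<'E'
from h import *
from workcell import viewer
D={"scene":viewer.read_camera("scene"),"top":viewer.read_camera("top")}
for s,t in [((337.75,228.2),(310,275.5)),((258.5,208),(411,268)),((189.2,170.7),(524,290))]:
    print(at(D["scene"],s,.106),at(D["top"],t,.113))
for c in D: print(c,ray(D[c],(320,240))[0])
E
```

```text
[0.5118 0.0505 0.106 ] [0.5139 0.0481 0.113 ]
[ 0.5303 -0.1455  0.106 ] [ 0.5318 -0.146   0.113 ]
[ 0.4923 -0.3576  0.106 ] [ 0.4938 -0.3577  0.113 ]
scene [1.27920659 0.34903057 1.25752257]
top [0.41228992 0.02344523 0.97852403]
```

```bash
python3 -m jog '[{"dp":[0,0,0],"yaw":-0.196},{"dp":[0,0,0],"yaw":-0.196},{"dp":[0,0,0],"yaw":-0.196},{"dp":[0,0,0],"yaw":-0.196},{"dp":[-0.071,-0.157,0],"yaw":0},{"dp":[-0.071,-0.157,0],"yaw":0},{"dp":[-0.071,-0.157,0],"yaw":0},{"dp":[-0.071,-0.157,0],"yaw":0},{"dp":[-0.071,-0.157,0],"yaw":0},{"dp":[-0.071,-0.157,0],"yaw":0},{"dp":[-0.071,-0.157,0],"yaw":0},{"dp":[-0.071,-0.157,0],"yaw":0},{"dp":[-0.071,-0.157,0],"yaw":0},{"dp":[-0.071,-0.157,0],"yaw":0},{"dp":[-0.071,-0.157,0],"yaw":0},{"dp":[-0.071,-0.157,0],"yaw":0},{"dp":[-0.071,-0.157,0],"yaw":0},{"dp":[-0.071,-0.157,0],"yaw":0},{"dp":[-0.071,-0.157,0],"yaw":0},{"dp":[0,0,0],"yaw":0}]' 1 30
```

```text
t: 3.17
tool_pos: [0.475, 0.1174, 0.2319]
tcp_rot: [-179.8, 0.2, 179.4]
contact_force: [0.9, -0.1, 0.1]
grip_width: -0.0
```

```bash
python3 -m jog '[{"dp":[0.02,0.04,0.13],"yaw":0},{"dp":[0,0,0.16],"yaw":0},{"dp":[0,0,0.16],"yaw":0},{"dp":[0,0,0.16],"yaw":0},{"dp":[0,0,0.16],"yaw":0},{"dp":[0,0,0.03],"yaw":0},{"dp":[0,-0.03,0],"yaw":0},{"dp":[0,-0.07,0],"yaw":0},{"dp":[0,-0.085,0],"yaw":0},{"dp":[0,-0.085,0],"yaw":0},{"dp":[0,-0.085,0],"yaw":0},{"dp":[0,-0.085,0],"yaw":0},{"dp":[0,-0.085,0],"yaw":0},{"dp":[0,-0.085,0],"yaw":0},{"dp":[0,-0.085,0],"yaw":0},{"dp":[0,-0.085,0],"yaw":0},{"dp":[0,-0.04,-0.1],"yaw":0},{"dp":[0,0,-0.2],"yaw":0},{"dp":[0,0,-0.2],"yaw":0}]' 1 30
cat > red.py <<'E'
from h import *
from workcell import viewer, arm
import time
C={"P":(.513,.049),"Q":(.531,-.146),"R":(.493,-.358)}
def reds():
    o={}
    for cam in ("top","scene"):
        d=viewer.read_camera(cam)
        for b,a in blob(d["img"],"red"):
            p=at(d,b,.08)
            for k,c in C.items():
                v=p[:2]-c
                if np.hypot(*v)<.07: o[k+cam[0]]=(int(np.degrees(np.arctan2(v[1],v[0]))%360),int(1000*np.hypot(*v)))
    return o
for i in range(3): print(arm.read_state()["t"],reds())
E
python3 red.py
```

```text
t: 4.75
tool_pos: [0.4681, -0.0323, 0.174]
tcp_rot: [-180.0, 0.0, 179.9]
contact_force: [1.3, 0.5, -0.0]
grip_width: -0.0004
4.75 {'Pt': (30, 48), 'Rt': (255, 46), 'Rs': (252, 48), 'Qs': (85, 48), 'Ps': (44, 50)}
4.85 {'Pt': (56, 47), 'Rt': (255, 46), 'Rs': (252, 47), 'Qs': (85, 47), 'Ps': (68, 49)}
4.95 {'Pt': (82, 47), 'Rt': (255, 46), 'Rs': (252, 47), 'Qs': (85, 48), 'Ps': (92, 48)}
```

```bash
python3 -m jog '[{"dp":[-0.0175,-0.163,0],"yaw":0},{"dp":[-0.0175,-0.163,0],"yaw":0},{"dp":[-0.0175,-0.163,0],"yaw":0},{"dp":[-0.0175,-0.163,0],"yaw":0},{"dp":[-0.0175,-0.163,0],"yaw":0},{"dp":[-0.0175,-0.163,0],"yaw":0},{"dp":[0,0,0.13],"yaw":0},{"dp":[0,0,0.16],"yaw":0},{"dp":[0,0,0.16],"yaw":0},{"dp":[0,0,0.06],"yaw":0},{"dp":[0,0.05,0],"yaw":0},{"dp":[0,0.085,0],"yaw":0},{"dp":[0,0.085,0],"yaw":0},{"dp":[0,0.085,0],"yaw":0},{"dp":[0,0.085,0],"yaw":0},{"dp":[0,0.085,0],"yaw":0},{"dp":[0,0.085,0],"yaw":0},{"dp":[0,0.085,0],"yaw":0},{"dp":[0,0.085,0],"yaw":0},{"dp":[0,0.05,-0.15],"yaw":0}]' 1 30
python3 -m jog '[{"dp":[0,0,-0.2],"yaw":0},{"dp":[0,0,-0.2],"yaw":0}]'; python3 red.py
```

```text
t: 6.72
tool_pos: [0.4861, -0.0665, 0.097]
tcp_rot: [179.9, -0.5, -179.8]
contact_force: [-0.1, -0.2, -0.7]
grip_width: -0.0003
t: 6.88
tool_pos: [0.4889, -0.0685, 0.1814]
tcp_rot: [180.0, -0.1, -179.8]
contact_force: [0.5, -0.2, 0.2]
grip_width: 0.0002
6.8833 {'Pt': (129, 45), 'Rt': (255, 46), 'Rs': (252, 47), 'Qs': (184, 43), 'Ps': (132, 45)}
6.9833 {'Pt': (146, 44), 'Rt': (255, 46), 'Rs': (252, 47), 'Qs': (153, 43), 'Ps': (149, 44)}
7.0833 {'Pt': (162, 43), 'Rt': (255, 46), 'Rs': (252, 47), 'Qs': (124, 44), 'Ps': (165, 43)}
```

```bash
python3 -m jog '[{"dp":[0.032,-0.168,0],"yaw":0},{"dp":[0.032,-0.168,0],"yaw":0},{"dp":[0.032,-0.168,0],"yaw":0},{"dp":[0.032,-0.168,0],"yaw":0},{"dp":[0.032,-0.168,0],"yaw":0},{"dp":[0.032,-0.168,0],"yaw":0},{"dp":[0,0,0.15],"yaw":0},{"dp":[0,0,0.16],"yaw":0},{"dp":[0,0,0.16],"yaw":0},{"dp":[0,0,0.075],"yaw":0},{"dp":[0,-0.05,0],"yaw":0},{"dp":[0,-0.085,0],"yaw":0},{"dp":[0,-0.085,0],"yaw":0},{"dp":[0,-0.085,0],"yaw":0},{"dp":[0,-0.085,0],"yaw":0},{"dp":[0,-0.085,0],"yaw":0},{"dp":[0,-0.085,0],"yaw":0},{"dp":[0,-0.085,0],"yaw":0},{"dp":[0,-0.085,0],"yaw":0},{"dp":[0,-0.085,0],"yaw":0}]' 1 30
python3 -m jog '[{"dp":[0,-0.05,-0.15],"yaw":0},{"dp":[0,0,-0.2],"yaw":0},{"dp":[0,0,-0.2],"yaw":0}]'; python3 red.py
```

```text
t: 8.85
tool_pos: [0.451, -0.4365, 0.0708]
tcp_rot: [-180.0, -0.0, -180.0]
contact_force: [0.4, 0.5, -0.2]
grip_width: -0.0
t: 9.1
tool_pos: [0.4496, -0.4461, 0.1811]
tcp_rot: [180.0, -0.2, 179.9]
contact_force: [0.9, -0.7, 1.2]
grip_width: -0.0
9.1 {'Pt': (34, 47), 'Qt': (76, 46), 'Rt': (359, 45), 'Rs': (359, 44), 'Qs': (68, 49), 'Ps': (39, 50)}
9.2 {'Pt': (41, 48), 'Qt': (60, 47), 'Rt': (359, 45), 'Rs': (359, 44), 'Qs': (54, 50), 'Ps': (46, 51)}
9.3 {'Qt': (45, 47), 'Pt': (49, 48), 'Rt': (359, 45), 'Rs': (358, 44), 'Qs': (40, 50), 'Ps': (53, 50)}
```

```bash
python3 -m jog '[{"dp":[-0.0175,0.15,0],"yaw":0},{"dp":[-0.0175,0.192,0],"yaw":0},{"dp":[-0.0175,0.192,0],"yaw":0},{"dp":[-0.0175,0.192,0],"yaw":0},{"dp":[-0.0175,0.192,0],"yaw":0},{"dp":[-0.0175,0.192,0],"yaw":0},{"dp":[-0.0175,0.192,0],"yaw":0},{"dp":[-0.0175,0.192,0],"yaw":0},{"dp":[-0.0175,0.192,0],"yaw":0},{"dp":[-0.0175,0.192,0],"yaw":0},{"dp":[-0.0175,0.192,0],"yaw":0},{"dp":[-0.0175,0.192,0],"yaw":0},{"dp":[-0.0175,0.192,0],"yaw":0},{"dp":[-0.0175,0.192,0],"yaw":0},{"dp":[-0.0175,0.192,0],"yaw":0},{"dp":[-0.0175,0.192,0],"yaw":0},{"dp":[-0.0175,0.192,0],"yaw":0},{"dp":[0,0.04,0],"yaw":0},{"dp":[0,0,0],"yaw":0}]' 1 30
```

```text
t: 10.98
tool_pos: [0.5087, 0.2116, 0.1785]
tcp_rot: [-180.0, -0.2, -179.5]
contact_force: [0.3, -0.1, 0.1]
grip_width: 0.0002
```

```bash
python3 -m jog '[{"dp":[0,-0.01,0.12],"yaw":0},{"dp":[0,0,0.12],"yaw":0},{"dp":[0,0,0.1],"yaw":0},{"dp":[0,0,0.05],"yaw":0},{"dp":[0,0,0.02],"yaw":0},{"dp":[0,0,0.02],"yaw":0},{"dp":[0,0,0.02],"yaw":0},{"dp":[0,0,0],"yaw":0}]' 1 30
```

```text
t: 11.65
tool_pos: [0.5107, 0.2047, 0.0907]
tcp_rot: [-180.0, 0.0, -180.0]
contact_force: [-1.3, -2.0, 3.4]
grip_width: 0.0001
```

```bash
python3 -m jog '[{"dp":[0,0,0.012],"yaw":0},{"dp":[0,0,0.006],"yaw":0},{"dp":[0,0,0],"yaw":0}]' 1 30
python3 -m jog '[{"dp":[0,-0.02,-0.1],"yaw":0},{"dp":[0,-0.1,-0.2],"yaw":0},{"dp":[0,-0.2,-0.2],"yaw":0},{"dp":[0,-0.2,0],"yaw":0},{"dp":[0,-0.2,0],"yaw":0}]' -1 30
python3 - <<'E'
from workcell import viewer,arm
import cv2
d=viewer.read_camera("scene");cv2.imwrite("pics/scene2.png",d["img"][...,::-1])
for n in ("case_in","lid"):print(n,viewer.landmark_of(n,"scene")[:1])
E
```

```text
t: 11.9
tool_pos: [0.5111, 0.2051, 0.088]
tcp_rot: [180.0, 0.1, -180.0]
contact_force: [-2.3, -3.2, 7.6]
grip_width: 0.0001
t: 12.32
tool_pos: [0.5127, 0.0741, 0.1763]
tcp_rot: [179.8, 0.4, -179.8]
contact_force: [0.6, -1.1, -0.2]
grip_width: 0.0605
case_in [{'location': [449.4, 292.0], 'confidence': 0.95}]Traceback (most recent call last):
  File "<stdin>", line 4, in <module>
ValueError: it knows: anem, button_top, cap, case, case_in, oil_center, red, screwdriver_mid, weight_mid
```

View pics/scene2.png

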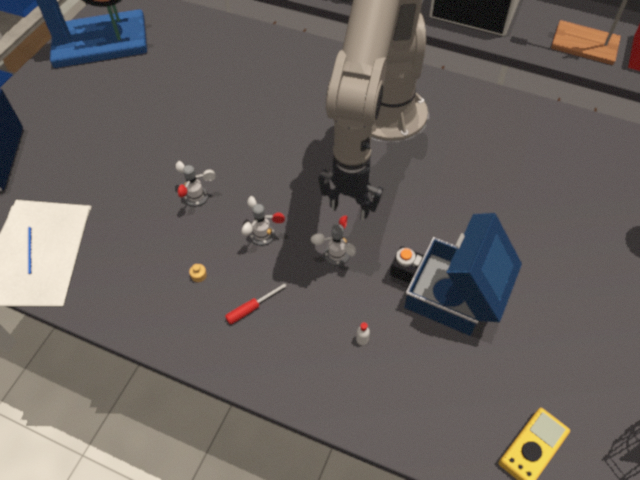

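```bash
python3 -m jog '[{"dp":[0.0085,-0.15,-0.01],"yaw":0},{"dp":[0.0085,-0.18,-0.01],"yaw":0},{"dp":[0.0085,-0.18,-0.01],"yaw":0},{"dp":[0.0085,-0.18,-0.01],"yaw":0},{"dp":[0.0085,-0.18,-0.01],"yaw":0},{"dp":[0.0085,-0.18,-0.01],"yaw":0},{"dp":[0.0085,-0.18,-0.01],"yaw":0},{"dp":[0.0085,-0.18,-0.01],"yaw":0},{"dp":[0.0085,-0.18,-0.01],"yaw":0},{"dp":[0.0085,-0.18,-0.01],"yaw":0},{"dp":[0.0085,-0.18,-0.01],"yaw":0},{"dp":[0.0085,-0.18,-0.01],"yaw":0},{"dp":[0,0,0],"yaw":0},{"dp":[0,0,0],"yaw":0}]' -1 30
python3 - <<'E'
from h import *
from workcell import viewer,arm
ims=[]
for c in ("wrist","top","scene"):
    d=viewer.read_camera(c)
    l=viewer.landmark_of("cap_r",c); print(c,[(r["location"],round(r["confidence"],2),at(d,r["location"],.1)) for r in l])
    l=viewer.landmark_of("case_in",c); print(c,[(r["location"],round(r["confidence"],2),at(d,r["location"],.005)) for r in l])
    for b,a in blob(d["img"],"orange"): print("or",b,a,at(d,b,.094))
    im=d["img"][...,::-1].copy()
    if c=="wrist": draw(d,im,(.493,-.358),.014,.116,(0,255,0),1,0,0); w=cv2.resize(im,(400,300))
    if c=="top": t=cv2.resize(im[180:380,60:327],(400,300),interpolation=cv2.INTER_CUBIC)
cv2.imwrite("pics/w3.png",np.hstack([w,t])); print(arm.read_state()["t"])
E
```

```text
t: 13.58
tool_pos: [0.4901, -0.3548, 0.1975]
tcp_rot: [-179.9, 0.1, 179.8]
contact_force: [1.4, 1.5, -0.4]
grip_width: 0.0854
wrist [([307.6, 241.8], 0.98, array([ 0.4969, -0.3631,  0.1   ]))]
wrist [([562.7, 247.5], 0.75, array([ 0.5323, -0.1496,  0.005 ])), ([452.3, 430.5], 0.67, array([ 0.7195, -0.2281,  0.005 ]))]
top [([313.9, 274.0], 0.92, array([0.5185, 0.041 , 0.1   ])), ([409.2, 267.4], 0.74, array([ 0.5347, -0.145 ,  0.1   ])), ([520.5, 290.9], 0.7, array([ 0.4932, -0.3566,  0.1   ])), ([442.3, 196.6], 0.2, array([ 0.6796, -0.2145,  0.1   ]))]
top [([178.8, 281.6], 0.98, array([0.5089, 0.3331, 0.005 ]))]
or [225.7 279.1] 92 [0.5064 0.2137 0.094 ]
scene [([188.4, 173.4], 0.8, array([ 0.4967, -0.3586,  0.1   ])), ([259.2, 213.0], 0.74, array([ 0.5391, -0.1399,  0.1   ]))]
scene [([448.2, 292.6], 0.96, array([0.5158, 0.3353, 0.005 ]))]
or [405.7 254.2] 77 [0.511  0.2178 0.094 ]
14.0333
```

View pics/w3.png

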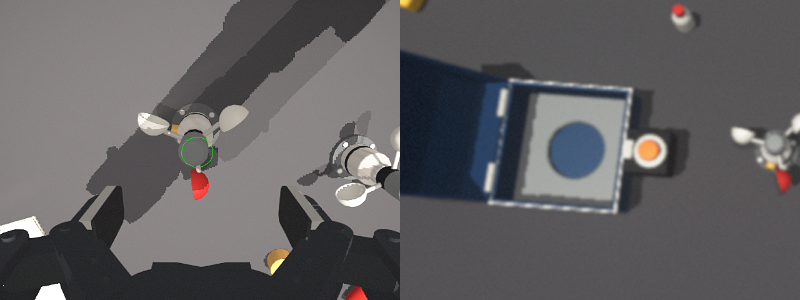

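```bash
python3 -m jog '[{"dp":[-0.0145,-0.016,0.1],"yaw":0},{"dp":[0,0,0.15],"yaw":0},{"dp":[0,0,0.15],"yaw":0},{"dp":[0,0,0.1],"yaw":0},{"dp":[0,0,0.0525],"yaw":0},{"dp":[0,0,0],"yaw":0},{"dp":[0,0,0],"yaw":0}]' -1 40
python3 -m jog '[{"dp":[0,0,0],"yaw":0},{"dp":[0,0,0],"yaw":0},{"dp":[0,0,0],"yaw":0},{"dp":[0,0,0],"yaw":0},{"dp":[0,0,0],"yaw":0},{"dp":[0,0,0],"yaw":0},{"dp":[0,0,0],"yaw":0},{"dp":[0,0,0],"yaw":0}]' 1 40
python3 - <<'E'
from h import *
from workcell import viewer,arm
for c,(x0,y0,x1,y1) in (("top",(140,240,215,320)),("scene",(405,235,500,335))):
    d=viewer.read_camera(c); h=cv2.cvtColor(d["img"],cv2.COLOR_RGB2HSV).astype(int)
    m=np.zeros((480,640),np.uint8); m[y0:y1,x0:x1]=(h[...,1]>110)[y0:y1,x0:x1]
    n,l,st,ce=cv2.connectedComponentsWithStats(m)
    for i in range(1,n):
        if st[i,4]>100: print(c,st[i],ce[i].round(1),at(d,ce[i],.007))
d=viewer.read_camera("wrist");cv2.imwrite("pics/w4.png",d["img"][...,::-1])
E
```

```text
t: 14.62
tool_pos: [0.4936, -0.3558, 0.0873]
tcp_rot: [-180.0, 0.0, -180.0]
contact_force: [-0.1, -1.2, 0.6]
grip_width: 0.0853
t: 15.28
tool_pos: [0.4938, -0.357, 0.0878]
tcp_rot: [-179.9, 0.1, -180.0]
contact_force: [0.1, -2.9, 3.8]
grip_width: 0.0264
top [161 263  33  34 751] [176.4 278.8] [0.5147 0.3382 0.007 ]
scene [411 241  86  50 881] [460.3 259.3] [0.4159 0.3358 0.007 ]
scene [434 279  32  26 658] [449.4 291.8] [0.5139 0.3373 0.007 ]
scene [480 281  20  52 601] [492.9 308.7] [0.5181 0.4437 0.007 ]
scene [405 297  69  38 773] [439.4 315.3] [0.5828 0.3339 0.007 ]
```

View pics/w4.png

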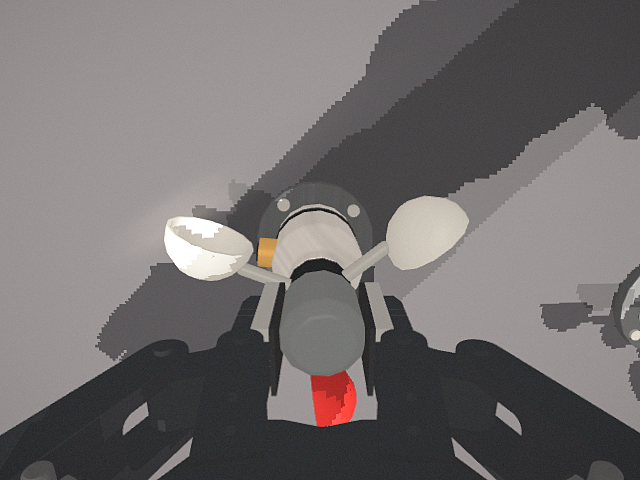

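```bash
python3 -m jog '[{"dp":[0,0,-0.03],"yaw":0},{"dp":[0,0,-0.1],"yaw":0},{"dp":[0,0,-0.15],"yaw":0},{"dp":[0,0,-0.15],"yaw":0},{"dp":[0,0,-0.15],"yaw":0},{"dp":[0,0,-0.15],"yaw":0},{"dp":[0,0,-0.07],"yaw":0},{"dp":[0,0,0],"yaw":0}]' 1 40
python3 -m jog '[{"dp":[-0.0045,0.05,0],"yaw":0},{"dp":[-0.0045,0.1,0],"yaw":0},{"dp":[-0.0045,0.15,0],"yaw":0},{"dp":[-0.0045,0.15,0],"yaw":0},{"dp":[-0.0045,0.15,0],"yaw":0},{"dp":[-0.0045,0.15,0],"yaw":0},{"dp":[-0.0045,0.15,0],"yaw":0},{"dp":[-0.0045,0.15,0],"yaw":0},{"dp":[-0.0045,0.15,0],"yaw":0},{"dp":[-0.0045,0.15,0],"yaw":0},{"dp":[-0.0045,0.15,0],"yaw":0},{"dp":[-0.0045,0.15,0],"yaw":0},{"dp":[-0.0045,0.15,0],"yaw":0},{"dp":[-0.0045,0.15,0],"yaw":0},{"dp":[-0.0045,0.15,0],"yaw":0},{"dp":[-0.0045,0.15,0],"yaw":0},{"dp":[-0.0045,0.15,0],"yaw":0},{"dp":[-0.0045,0.15,0],"yaw":0},{"dp":[-0.0045,0.15,0],"yaw":0},{"dp":[-0.0045,0.15,0],"yaw":0}]' 1 40
```

```text
t: 16.1
tool_pos: [0.4943, -0.3552, 0.2494]
tcp_rot: [180.0, 0.2, -179.9]
contact_force: [0.6, 0.6, -3.3]
grip_width: 0.0265
t: 17.77
tool_pos: [0.5074, 0.2159, 0.2435]
tcp_rot: [-179.9, -0.4, -179.9]
contact_force: [0.7, -0.2, -4.2]
grip_width: 0.0263
```

```bash
python3 -m jog '[{"dp":[-0.006,0.13,0],"yaw":0},{"dp":[-0.006,0.13,0],"yaw":0},{"dp":[-0.006,0.13,0],"yaw":0},{"dp":[-0.006,0.1,0],"yaw":0},{"dp":[-0.006,0.07,0],"yaw":0},{"dp":[-0.006,0.04,0],"yaw":0},{"dp":[0,0,0],"yaw":0},{"dp":[0,0,0],"yaw":0},{"dp":[0,0,0],"yaw":0},{"dp":[0,0,0],"yaw":0}]' 1 40
python3 - <<'E'
from h import *
from workcell import viewer,arm
d=viewer.read_camera("scene");im=d["img"][...,::-1].copy()
s=arm.read_state(); x,y,z=s["tool_pos"]; zf=z-.088
x0,y0=385,180; cr=cv2.resize(im[y0:y0+150,x0:x0+150],None,fx=4,fy=4,interpolation=cv2.INTER_CUBIC)
draw(d,cr,(x-.0008,y),.032,zf,(0,255,0),4,x0,y0); draw(d,cr,(.514,.3378),.040,.013,(0,255,255),4,x0,y0)
cv2.imwrite("pics/s5.png",cr); print(s["tool_pos"],s["t"])
E
```

```text
t: 18.6
tool_pos: [0.5184, 0.3323, 0.247]
tcp_rot: [-179.9, -0.0, 179.9]
contact_force: [0.4, 0.1, -4.0]
grip_width: 0.0265
[0.51834654 0.33260126 0.24710766] 18.65
```

View pics/s5.png

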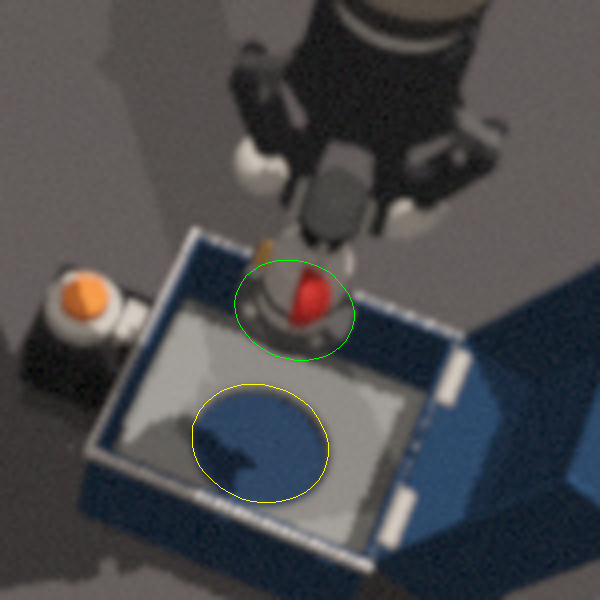

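```bash
python3 -m jog '[{"dp":[0.008,0.014,0],"yaw":0},{"dp":[0.009,0.013,0.04],"yaw":0},{"dp":[0,0,0.1],"yaw":0},{"dp":[0,0,0.12],"yaw":0},{"dp":[0,0,0.12],"yaw":0},{"dp":[0,0,0.1],"yaw":0},{"dp":[0,0,0.06],"yaw":0},{"dp":[0,0,0.03],"yaw":0},{"dp":[0,0,0],"yaw":0},{"dp":[0,0,0],"yaw":0},{"dp":[0,0,0],"yaw":0}]' 1 40
```

```text
t: 19.57
tool_pos: [0.5156, 0.3405, 0.1345]
tcp_rot: [179.9, 0.1, -180.0]
contact_force: [-1.2, 0.8, -3.6]
grip_width: 0.0269
```

```bash
python3 -m jog '[{"dp":[0.002,-0.006,0.05],"yaw":0},{"dp":[0,-0.006,0.05],"yaw":0},{"dp":[0,0,0.04],"yaw":0},{"dp":[0,0,0.03],"yaw":0},{"dp":[0,0,0.015],"yaw":0},{"dp":[0,0,0],"yaw":0},{"dp":[0,0,0],"yaw":0},{"dp":[0,0,0],"yaw":0}]' 1 40
python3 -m jog '[{"dp":[0,0,0.01],"yaw":0},{"dp":[0,0,0],"yaw":0},{"dp":[0,0,0],"yaw":0}]'
```

```text
t: 20.23
tool_pos: [0.5146, 0.3376, 0.0963]
tcp_rot: [180.0, 0.0, -180.0]
contact_force: [0.2, 0.3, -3.5]
grip_width: 0.0264
t: 20.48
tool_pos: [0.5142, 0.3374, 0.0941]
tcp_rot: [180.0, 0.0, -180.0]
contact_force: [-0.3, 0.5, -3.8]
grip_width: 0.0266
```

```bash
python3 -m jog '[{"dp":[0,0,0.008],"yaw":0},{"dp":[0,0,0],"yaw":0},{"dp":[0,0,0],"yaw":0}]' 1 40
python3 -m jog '[{"dp":[0,0,0.006],"yaw":0},{"dp":[0,0,0],"yaw":0},{"dp":[0,0,0],"yaw":0}]'
```

```text
t: 20.73
tool_pos: [0.5146, 0.3375, 0.0928]
tcp_rot: [180.0, 0.0, -180.0]
contact_force: [0.0, -0.2, -0.5]
grip_width: 0.0264
t: 20.98
tool_pos: [0.5152, 0.3373, 0.0926]
tcp_rot: [179.9, 0.1, -180.0]
contact_force: [-1.0, -2.3, 5.9]
grip_width: 0.0266
```

```bash
python3 -m jog '[{"dp":[0,0,-0.004],"yaw":0},{"dp":[0,0,0],"yaw":0},{"dp":[0,0,0],"yaw":0},{"dp":[0,0,0],"yaw":0},{"dp":[0,0,0],"yaw":0},{"dp":[0,0,0],"yaw":0},{"dp":[0,0,0],"yaw":0}]' -1 40
python3 -m jog '[{"dp":[0,0,-0.05],"yaw":0},{"dp":[0,0,-0.1],"yaw":0},{"dp":[0,0,-0.18],"yaw":0},{"dp":[0,0,-0.18],"yaw":0},{"dp":[0,0,-0.18],"yaw":0},{"dp":[0,-0.15,-0.1],"yaw":0},{"dp":[0.05,-0.18,0],"yaw":0},{"dp":[0.08,-0.18,0],"yaw":0},{"dp":[0.08,-0.18,0],"yaw":0},{"dp":[0.08,-0.18,0],"yaw":0},{"dp":[0,0,0],"yaw":0},{"dp":[0,0,0],"yaw":0}]'
python3 red.py | head -1
python3 - <<'E'
from h import *
from workcell import viewer,arm
P=(.514,.3378); out=[]
for c,(x0,y0) in (("scene",(390,190)),("top",(120,210))):
    d=viewer.read_camera(c);im=d["img"][...,::-1]
    cr=cv2.resize(im[y0:y0+133,x0:x0+133],(400,400),interpolation=cv2.INTER_CUBIC); s=400/133
    draw(d,cr,P,.014,.121,(0,255,0),s,x0,y0); draw(d,cr,P,.040,.013,(0,255,255),s,x0,y0); draw(d,cr,P,.032,.013,(255,255,0),s,x0,y0); out.append(cr)
    cv2.imwrite(f"pics/full_{c}.png",im)
    for n,z in (("cap_r",.1),("oil_center",.0375),("screwdriver_mid",.012),("weight_mid",.02)):
        print(c,n,[(at(d,r["location"],z),round(r["confidence"],2)) for r in viewer.landmark_of(n,c)][:3])
cv2.imwrite("pics/e6.png",np.hstack(out)); print(arm.read_state()["t"])
E
```

```text
t: 21.57
tool_pos: [0.5141, 0.3374, 0.0919]
tcp_rot: [180.0, -0.0, -179.9]
contact_force: [0.2, 0.6, -0.2]
grip_width: 0.0852
t: 22.57
tool_pos: [0.456, 0.161, 0.251]
tcp_rot: [179.9, 0.1, 179.8]
contact_force: [-0.6, 0.2, -0.0]
grip_width: 0.0853
22.5667 {'Qt': (20, 49), 'Pt': (196, 43), 'Ps': (195, 45), 'Qs': (22, 50)}
scene cap_r [(array([0.5126, 0.0458, 0.1   ]), 0.63), (array([0.5097, 0.3327, 0.1   ]), 0.61), (array([ 0.5289, -0.1455,  0.1   ]), 0.56)]
scene oil_center [(array([0.7149, 0.1966, 0.0375]), 0.62)]
scene screwdriver_mid [(array([ 0.7159, -0.0681,  0.012 ]), 0.58), (array([ 0.5353, -0.1437,  0.012 ]), 0.44)]
scene weight_mid [(array([ 0.7024, -0.2353,  0.02  ]), 0.67)]
top cap_r [(array([0.5143, 0.0456, 0.1   ]), 0.91), (array([ 0.5359, -0.1484,  0.1   ]), 0.76)]
top oil_center [(array([0.7051, 0.1946, 0.0375]), 0.69)]
top screwdriver_mid [(array([ 0.7198, -0.0676,  0.012 ]), 0.78)]
top weight_mid [(array([ 0.7011, -0.2407,  0.02  ]), 0.48), (array([0.5191, 0.05  , 0.02  ]), 0.15)]
23.3667
```

View pics/e6.png

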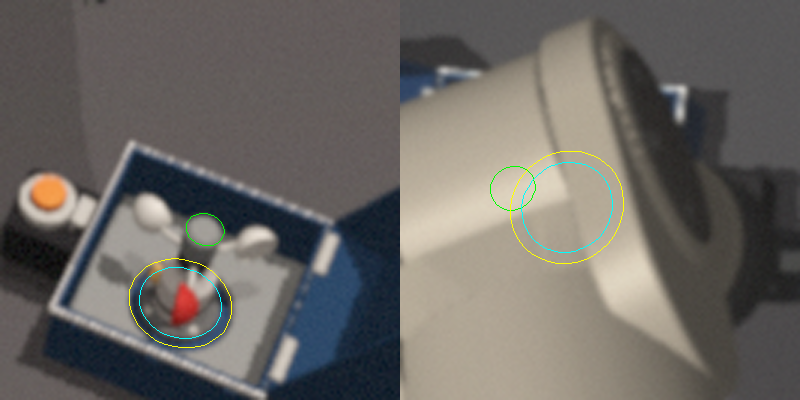

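View pics/full_scene.png

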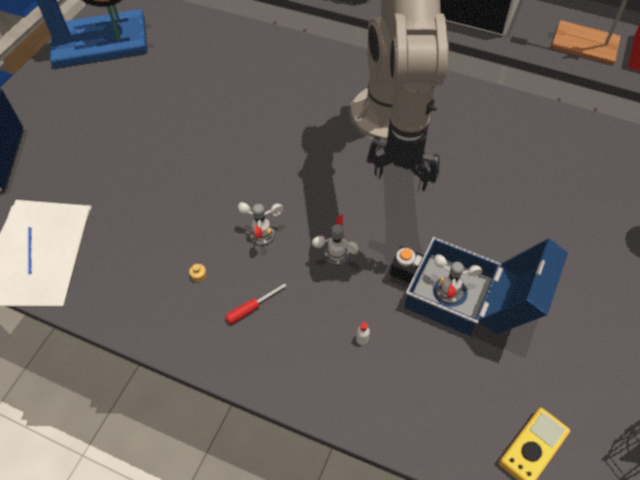

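```bash
python3 -c "
from workcell import sign_off; print(sign_off())"
```

```text
the job is handed in; nothing more can be done
None
```

I found the dragging anemometer (R), opened the case and set R upright in the pocket. I handed the job in at about 23 s; the hand-in reports no verdict.

- **Flicks:** P and Q ran on freely past a full turn. R stopped after about 105° and stayed there, so it is the dragging one.
- **Case:** I pressed the button its full 6 mm and the lid sprang open. It still stood wide open in the last picture; I judged that by eye and did not measure the lid angle.
- **Placing:** I gripped R by its cap and lowered it slowly until the wrist showed floor contact of about 6 N. The tool height matched the pocket floor to within 1 mm. I then released it and backed off.
- **R after release:** In the scene camera, R's cap and foot lined up with the circles drawn for a centred, upright anemometer. The top camera could not confirm this because the arm blocked its view.
- **Other things:** P, Q, the oil bottle, the screwdriver and the brass weight read within about 10 mm of where they started, which is about the landmark networks' own scatter. For example, the two cameras put the oil bottle 10 mm apart.

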